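Park the router and hold the contact thermometer on its lid

TASK

First slide the white router along the table, without lifting or tipping it, until it stands squarely inside the four blue tape corners. Then take the yellow contact thermometer out of its wooden stand and hold its copper tip on the orange dot on the router's lid, with the thermometer upright and pressed lightly so that its springy tip is about half way in; finish while still holding it there. Leave the other things on the table where they are.

Things in the scene. Friction and masses are not known exactly. Their poses are not given: they have to be found in the camera images.
- router: White loose router, a flat box 110 mm deep (x), 170 wide (y), 34 high, 0.3-0.5 kg; slides when pushed with 2-8 N; too wide to grip. Origin: centre of its underside. -x: plain front face, towards the robot. +x: rear edge with three stiff antennas, 10 mm thick, at x +60, y -68, 0, +68 mm, the outer ones splayed 10 deg outward, tops 157 mm above the table.
- router_dot (a point): Orange dot, 16 mm across, flat on the router's lid: 15 mm in front of the lid's centre (router frame x -15, y 0, z 34 mm). This point is the dot's centre on the lid's surface.
- bay: Parking place: four L-shaped corners of flat blue tape, 12 mm wide, framing a clear 150 mm (x) by 210 mm (y) on the table, so 20 mm clear all round a centred router. Origin: centre of that rectangle. x points to its back, away from the robot. The router starts 90-130 mm in front of it (-x), up to 30 mm sideways and 0.2 rad askew.
- probe: Yellow contact thermometer, 0.1 kg, standing tip down in its stand, handle's lower face on the stand's top, tip hanging free. Origin: centre of the handle's lower face. z points up along the handle, a square bar 24 x 24 mm (sides along x and y), z 0 to 105 mm, black cap to 107. Below it a steel stem 11 mm thick to z -28 mm, then the springy tip to -46 mm when free.
- tip_face (a point): Centre of the flat copper end face, 10 mm across, of the thermometer's springy tip; at z = -46 mm in the probe's frame when free, and up to -34 mm when pushed fully in.
- probe_tip (a joint): How far the springy tip is pushed in: 0 m free, 0.012 m fully in. The push needed is 0.5 N to start and 0.2 N more for every mm (1.7 N half way, 2.9 N fully in, then rigid).
- stand: Fixed dark wooden block, 80 x 80 x 60 mm high, with an upright 19 mm hole through its centre that holds the thermometer's stem; it stands to the robot's left or right, changing place with the mug. Origin: centre of its underside, z up.
- mug: Loose blue mug, 80 mm across and 95 mm high, handle at its +y side. Origin: centre of its underside. Leave alone.
- tape_roll: Loose roll of blue tape lying flat, 90 mm across, 25 mm high. Origin: centre of its underside. Leave alone.
- tape_measure: Loose yellow tape measure, 65 x 40 x 60 mm high. Origin: centre of its underside. Leave alone.
Things that resemble listed ones, but are neither listed nor needed, are in the scene too. Of the things shaped like the probe, the yellow one is meant.

How it is judged:
On the way, in this order (a step that is already met when the one before it is completed fails the run):
1. the router stands still inside the tape corners, the thermometer still in its stand (x of router in the frame of bay between -0.022 and 0.022 m and y of router in the frame of bay between -0.022 and 0.022 m and angle between the x axis of router and the x axis of bay, either way round below 0.25 rad and height (world z) of router below 0.004 m and linear speed of router below 0.02 m/s and horizontal distance between probe and stand below 0.012 m and height (world z) of probe below 0.075 m), for 0.2 s.
2. the thermometer is out of its stand, held by the fingers (height (world z) of probe above 0.112 m and contact force between the fingers and probe above 1 N), for 0.2 s.
At the end, for the whole second after the job is handed in: Held by the fingers, at rest, upright within 0.12 rad: tip face within 8 mm of the dot's centre, tip pushed in 3 to 10 mm, pressing the router with 0.5 to 4 N. Router flat, its centre within 22 mm of the bay's along each bay axis, within 0.25 rad of square (x of router in the frame of bay between -0.022 and 0.022 m and y of router in the frame of bay between -0.022 and 0.022 m and angle between the x axis of router and the x axis of bay, either way round below 0.25 rad and height (world z) of router below 0.004 m and distance between tip_face and router_dot below 0.008 m and angle between probe's own z axis and vertical below 0.12 rad and height (world z) of probe above 0.06 m and value of joint probe_tip between 0.003 and 0.01 m and contact force between probe and router between 0.5 and 4 N and contact force between the fingers and probe above 1 N and contact force between probe and stand below 0.05 N and linear speed of each of probe, router below 0.02 m/s); the arm keeps its last pose, push and grip.
It fails at once if the router is lifted or tipped (20 mm up, or 0.2 rad) (height (world z) of router above 0.02 m or angle between router's own z axis and vertical above 0.2 rad).
It fails at once if the thermometer is pressed on the router with more than 10 N (contact force between probe and router above 10 N).
It fails at once if the mug, tape roll or tape measure is moved by more than 25 mm (distance of any of mug, tape_roll, tape_measure from where it was at the start of the episode above 0.025 m).
It also fails if it takes over 58 s, if anything falls off the work surface, if the arm or the gripper's body presses on something with over 40 N, if the wrist force passes 120 N, or if a joint passes its speed limit or range.

ROBOT

A 6-joint arm with a two-finger parallel gripper is mounted at the origin on the work surface. World frame = base frame: x ahead of the robot, y to its left, z up, the work surface at z = 0. Lengths are in m, angles in rad, forces in N, time in s.
With the tool pointing down it reaches from about 0.375 to 0.9 m from the base axis. Payload 3.1 kg.
Tool frame: the origin (TCP) lies on the centre line of the jaws, within the pads' length; the fingertips stand 22 mm ahead of it and the grasp point (between the pads) lies 3 mm ahead of it; z points along the fingers, y is the line along which they close (so a half turn about z gives the same grasp; the last joint's range is limited). The gripper opens to 85 mm and grips with 20 to 120 N. Pads are 22 mm wide; open, the fingers measure 114 mm over their backs; the gripper's body (76 mm by 85 mm) begins 54 mm behind the grasp point. The pads swing forward as they close: fully open they stand 13 mm farther back than shut.
Start: joints at [-1.484, 0.527, 1.433, -0, 1.181, -0.178], TCP at [0.164, -0.603, 0.219] pointing down, gripper open.
Joint ranges: [-3.08, 3.08], [-0.75, 2.2], [0.22, 2.44], [-1.43, 4.57], [0, 2.65], [-2.85, 2.85]. Speed limits (rad/s): [2.79, 2.79, 3.14, 3.14, 3.14, 3.14].

INTERFACE

Orientations are given as a unit quaternion [x, y, z, w].
In Python, from station import sense, eyes, job gives the robot as it stands.
- The arm moves only by the tool pendant, called after "Request:" as name(argument=value, ...), one argument or row to a line, values as JSON. Schema: {"type":"object","properties":{"moves":{"type":"array","items":{"type":"object","properties":{"pos":{"type":"array","items":{"type":"number"},"minItems":3,"maxItems":3},"twist":{"type":"number"},"finger_gap":{"type":"number"}},"additionalProperties":false,"required":["finger_gap"]},"minItems":1,"maxItems":20},"grip_n":{"type":"number"},"only":{"type":"string"},"quiet":{"type":"boolean"},"lines":{"type":"string"}},"required":["moves"],"additionalProperties":false}. moves is a list of rows, 1 to 20 of them, each an object with the fields pos (a list: dx, dy, dz in parts of the range, where 1.0 means 0.8 m), twist (a turn about the tool's z in normalised numbers (1 is 360 degrees)), finger_gap (the opening from 0.0 (shut) to 1.0 (fully open)); a field left out counts as zero (the opening has to be given); each row is the pose to reach, as a shift and turn from the pose commanded when the call began, along the tool's axes at that moment; what a row does not reach only later rows make up. A row lasts 1/10 s, in which the tool goes at most 0.05 m and 0.15 rad, less where a joint would pass 70% of its speed; a pose out of reach is approached as far as the arm can. The fingers move at their own pace and stop on an object; grip_n is the grip in N (left out, the last holds). Time passes only in rows, so rows that do not move let the fingers close. The tool returns the time, the measured TCP pose, the force, the opening and the grip force at its end. only (a regular expression) keeps the lines of the reply that match it, lines (a string "A,B") keeps lines A to B, and quiet returns only ok. Shift and turn numbers lie between -1 and 1, and a call with a number outside is refused. Input that does not fit is refused with a message, and nothing moves.
- sense(): the state, without advancing time (a new reading comes with each control period).
- eyes.snapshot(name): name is "scene" or "top"; returns a dict with "pixels" (480x640x3 uint8, red, green, blue), "range_z" (480x640 float32, m along the optical axis (not along the pixel's ray), 0 where there is no reading), "fov_y" (degrees; the focal length in pixels is half the picture's height over the tangent of half this angle, whatever the lens; pixels are square), "cx", "cy" (the principal point, pixels), "R" (3x3) and "t" (3): a world point X has camera coordinates R X + t. Camera axes: x right, y down, z forward; pixel columns grow to the right and rows downward; lengths in m; the calibration is good to about 2 mm. A picture is of the moment at which its call begins.
- job.sign_off(): hands the job in; it is judged then, once.
The state is a dict: "t": time; "q": joint angles; "qd": joint speeds; "tau": joint torques, N m; "tcp_pos": TCP position; "tool_rot": TCP orientation; "force": force on the tool from outside, world axes, zero at the start; "ft_torque": the same for the moment, N m; "finger_gap": opening from 0.0 (shut) to 1.0 (fully open); "gripper_force": force on a finger pad.
Only numpy, scipy, OpenCV 4.12 (cv2) and the standard library are available. Lean on these libraries where they do the work, as an engineer would, in place of code of your own. Each camera call takes 0.05 s, during which the arm holds its last target. There are 200 camera calls.

## Working session

There is one attempt and no reset: what is moved stays moved. The work goes in short steps, Python scripts to look and compute and a tool call to move; the robot and the scene stay as the last step left them, time stands still between calls to the robot, and variables do not carry over. Pictures are saved under pics/ and viewed, at most 14 in all, crops included, and the job is handed in when it is done.

```bash
mkdir -p pics; ls; python3 - <<'E'
from station import sense, eyes
import cv2, numpy as np
for n in ("scene","top"):
    s=eyes.snapshot(n); cv2.imwrite(f"pics/{n}0.png",s["pixels"][:,:,::-1]); np.savez(f"{n}0.npz",**s)
    print(n,s["fov_y"],s["cx"],s["cy"],np.round(s["R"],3).tolist(),s["t"])
s=sense();print(s)
E
```

```text
pics
scene 45.26131225189263 316.62322236621935 242.35375010368645 [[0.799, 0.601, -0.01], [0.425, -0.577, -0.698], [-0.426, 0.553, -0.716]] [-0.44304064 -0.18295144  1.55551539]
top 51.618336609381075 322.52679830403383 245.51508758652182 [[0.006, -1.0, -0.012], [-0.999, -0.005, -0.042], [0.042, 0.012, -0.999]] [0.02381618 0.54394492 1.2986787 ]
{'t': 0.1, 'q': array([-1.48350218e+00,  5.28374519e-01,  1.43374826e+00,  2.99666989e-05,
        1.18142475e+00, -1.78520614e-01]), 'qd': array([ 0.00129675, -0.00259446, -0.00400126, -0.00015593,  0.00047012,
        0.00160249]), 'tau': array([-3.99679730e-04, -4.43305707e+01, -1.78585625e+01, -2.19366821e-04,
        3.83799139e-03,  5.51850874e-06]), 'tcp_pos': array([ 0.16415078, -0.60237635,  0.21803894]), 'tool_rot': array([ 9.91181090e-01,  1.32510725e-01,  5.84103559e-05, -9.75786759e-04]), 'force': array([ 0.39179395, -0.31420814, -0.14071975]), 'ft_torque': array([ 0.03222418,  0.04661129, -0.00644214]), 'gripper_force': 0.0, 'finger_gap': 0.997635572755925}
```

View pics/top0.png

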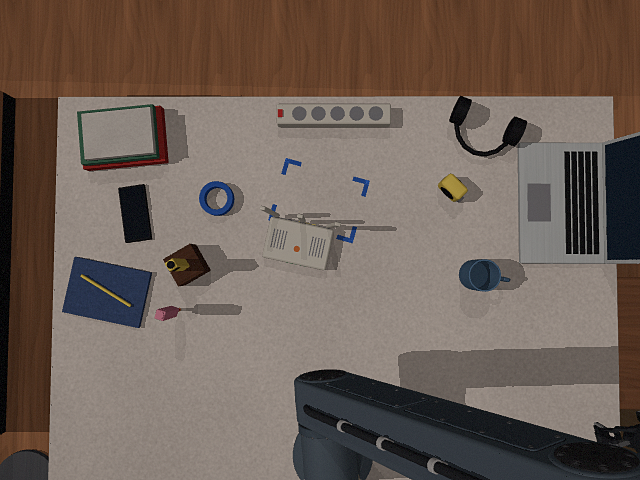

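View pics/scene0.png

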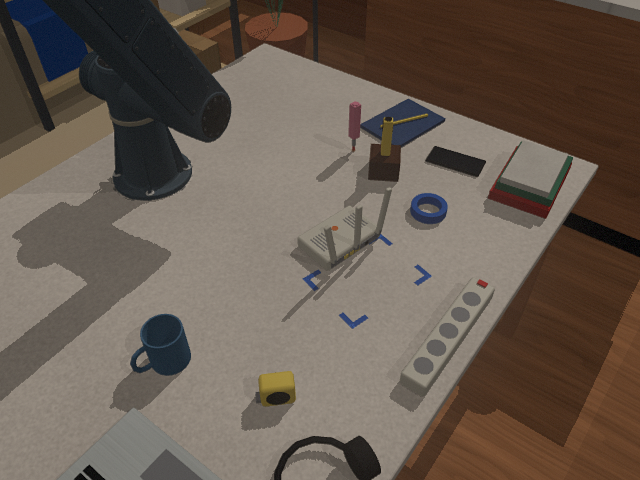

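```bash
cat > h.py <<'E'
import numpy as np, cv2
def cloud(s):
    h,w=s["range_z"].shape; f=h/2/np.tan(np.radians(float(s["fov_y"]))/2)
    v,u=np.mgrid[:h,:w]; z=s["range_z"]
    c=np.stack([(u-s["cx"])/f*z,(v-s["cy"])/f*z,z],-1)
    return (c-s["t"])@s["R"], z>0
def rect(P):
    (c,wh,a)=cv2.minAreaRect((P*1000).astype(np.float32)); 
    return np.round(c,1),np.round(wh,1),round(a,2)
def hsv(s): return cv2.cvtColor(np.ascontiguousarray(s["pixels"]),cv2.COLOR_RGB2HSV).astype(int)
def box(W,lo,hi): return np.all((W>lo)&(W<hi),-1)
def router(s):
    W,ok=cloud(s); m=ok&box(W,[.3,-.2,.027],[.85,.25,.041])
    n,l,st,_=cv2.connectedComponentsWithStats(m.astype(np.uint8)); k=1+np.argmax(st[1:,4])
    m=cv2.morphologyEx((l==k).astype(np.uint8),cv2.MORPH_OPEN,np.ones((7,7)))>0
    H=hsv(s); o=ok&box(W,[.3,-.2,.02],[.85,.25,.05])&(H[...,0]<15)&(H[...,1]>120)
    return rect(W[m][:,:2]), np.round(W[o].mean(0)*1000,1), o.sum()
def bay(s):
    W,ok=cloud(s);H=hsv(s)
    m=ok&box(W,[.4,-.2,-.01],[.9,.2,.012])&(abs(H[...,0]-110)<12)&(H[...,1]>130)
    n,l,st,c=cv2.connectedComponentsWithStats(m.astype(np.uint8))
    return [(np.round(c[i]),st[i,4]) for i in range(1,n) if st[i,4]>8], W, l, st
E
cat > m.py <<'E'
from h import *
s=dict(np.load("top0.npz")); W,ok=cloud(s);H=hsv(s)
print("router",router(s))
L,_,l,st=bay(s); print(L)
m=np.isin(l,[i for i in range(1,len(st)) if st[i,4]>8 and not (cv2.connectedComponents(np.uint8(l==i))[0]<2)])
P=W[m]; print("tape z",P[:,2].mean())
for i in range(1,len(st)):
    if st[i,4]>8:
        Q=W[l==i][:,:2]; print(i,np.round(Q.mean(0)*1000),"min",np.round(Q.min(0)*1000),"max",np.round(Q.max(0)*1000))
for n,z0,z1,u0,u1,v0,v1 in [("stand",.053,.066,150,225,230,300),("cap",.14,.19,150,225,230,300),("pink",.06,.3,145,185,295,330),("mug",.06,.12,440,520,240,310),("roll",.012,.04,190,245,175,225),("measure",.035,.08,430,480,160,215),("tbl",-.02,.02,100,500,330,345)]:
    m=np.zeros_like(ok);m[v0:v1,u0:u1]=1;m&=ok&(W[...,2]>z0)&(W[...,2]<z1);P=W[m]
    print(n,m.sum(),rect(P[:,:2]),np.round(P[:,2].mean(),4),P[:,2].max())
m=np.zeros_like(ok);m[230:300,150:225]=1
for n in("top","scene"):
    s=dict(np.load(n+"0.npz"));W,ok=cloud(s);H=hsv(s)
    m=ok&box(W,[.35,.1,.064],[.6,.5,.25])&(abs(H[...,0]-25)<10)&(H[...,1]>90); P=W[m]; print(n,m.sum(),P.mean(0),P.min(0),P.max(0))
    for a,b in((.07,.1),(.1,.13),(.13,.155),(.155,.18)):
        q=P[(P[:,2]>a)&(P[:,2]<b)]; 
        if len(q)>5: print(a,len(q),rect(q[:,:2]))
s=dict(np.load("scene0.npz"));a=s["pixels"][90:190,330:450,::-1];b=np.load("top0.npz")["pixels"][235:335,130:250,::-1]
cv2.imwrite("pics/crop0.png",cv2.resize(np.hstack([a,b]),(792,330),interpolation=cv2.INTER_CUBIC))
E
python3 m.py
```

```text
router ((array([550.1,  91.1]), array([168.8, 109. ]), 78.26), array([534.7,  94.7,  35.1]), np.int64(28))
[(array([289., 164.]), np.int32(122)), (array([362., 184.]), np.int32(125)), (array([274., 207.]), np.int32(27)), (array([270., 217.]), np.int32(12)), (array([348., 236.]), np.int32(128))]
tape z 0.0010096493565845664
1 [761. 118.] min [735.  88.] max [780. 139.]
2 [709. -79.] min [677. -97.] max [728. -53.]
3 [647. 158.] min [639. 152.] max [655. 165.]
4 [621. 168.] min [614. 163.] max [626. 173.]
5 [570. -41.] min [554. -62.] max [596.  -9.]
stand 763 (array([491.7, 379.6]), array([80.9, 81.6]), 30.88) 0.0598 0.06586803069694602
cap 139 (array([491.2, 378.9]), array([24.4, 23.8]), 36.89) 0.1616 0.17144296727284408
pink 247 (array([373.4, 407. ]), array([25.6, 24.9]), 74.54) 0.1249 0.1573510776185028
mug 450 (array([ 474.5, -382.9]), array([ 78.6, 105.4]), 20.3) 0.0836 0.10183069498998364
roll 563 (array([667.9, 308.7]), array([88.8, 89.2]), 86.45) 0.0242 0.03299537239486341
measure 439 (array([ 696.1, -309.7]), array([65.8, 44.1]), 42.28) 0.0575 0.07019362023788794
tbl 5981 (array([301.8,  89.2]), array([  38.7, 1060.4]), 0.42) 0.0001 0.008950887237673798
top 197 [0.49219598 0.37267616 0.12912631] [0.47767321 0.3634564  0.06405933] [0.5079313  0.39293885 0.17104548]
0.07 42 (array([490.6, 370.9]), array([13.6, 27.9]), 81.82)
0.1 42 (array([491.6, 370.7]), array([14.7, 29.3]), 83.55)
0.13 37 (array([491.9, 370.6]), array([14.6, 28.8]), 84.71)
0.155 68 (array([491.4, 379.1]), array([23.9, 23.5]), 38.3)
scene 346 [0.4984044  0.37117671 0.11998438] [0.47824434 0.36025113 0.06404572] [0.51058846 0.39163829 0.16807429]
0.07 95 (array([494.7, 371.7]), array([30.7, 17.9]), 2.07)
0.1 95 (array([498.2, 371.1]), array([24.6, 15.7]), 25.18)
0.13 82 (array([495.5, 376.6]), array([23.2, 26.5]), 37.51)
0.155 63 (array([493.9, 377.8]), array([23. , 30.9]), 33.51)
```

View pics/crop0.png

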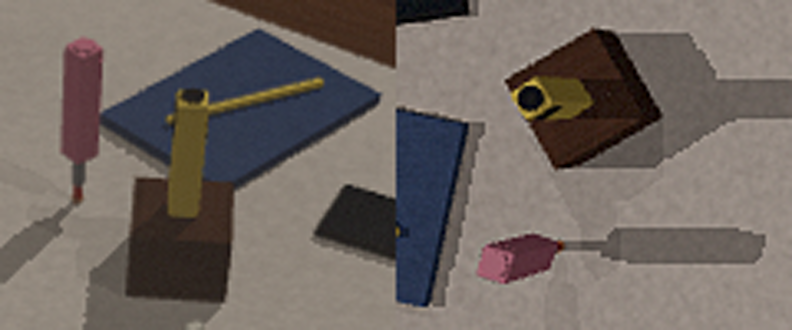

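Yellow or similar candidates in the top view are the bar in the dark stand (178,264), the pink look-alike (165,313) and the pencil on the book (105,290). The bar at (178,264) is the probe: it is yellow and square with a black cap, and it stands in the wooden block. The crop confirms it.

```bash
cat >> h.py <<'E'
from scipy.optimize import least_squares
def fitbay(s):
    L,W,l,st=bay(s); m=np.isin(l,[i for i in range(1,len(st)) if st[i,4]>8]); P=W[m][:,:2]*1000
    def f(p):
        c,q=np.cos(p[2]),np.sin(p[2]); d=P-p[:2]; x=d@[c,q]; y=d@[-q,c]
        return np.maximum(abs(x)-75,abs(y)-105)-6
    r=least_squares(f,[665,40,-.25],loss="soft_l1",f_scale=4); return r.x, np.sqrt((f(r.x)**2).mean())
def inbay(b,c):
    d=np.array(c)-b[:2]; q=b[2]; return d@[np.cos(q),np.sin(q)], d@[-np.sin(q),np.cos(q)]
E
python3 - <<'E'
from h import *
s=dict(np.load("top0.npz")); b,e=fitbay(s); r,d,_=router(s); print(b,e,np.degrees(b[2])); print(inbay(b,r[0]),inbay(b,d[:2]))
E
```

```text
[ 6.66143801e+02  3.80906832e+01 -2.67012800e-01] 3.4004280709568877 -15.298706506455835
(np.float64(-125.91817609005284), np.float64(20.512540738981354)) (np.float64(-141.72231665778105), np.float64(19.921659265683342))
```

```bash
cat > to.py <<'E'
import sys,numpy as np
from station import sense
from scipy.spatial.transform import Rotation as Ro
s=sense(); M=Ro.from_quat(s["tool_rot"]).as_matrix(); yaw=np.arctan2(M[1,0],M[0,0])
print("tcp",np.round(s["tcp_pos"],4),"yaw",round(yaw,3),"F",np.round(s["force"],2),"gap",round(s["finger_gap"],3),"t",s["t"],"q6",s["q"][5])
for a in sys.argv[1:]:
    x,y,z,w=map(float,a.split(",")); print(a,"->",np.round(M.T@(np.array([x,y,z])-s["tcp_pos"]),4),"turn",round(yaw-w,3))
E
python3 to.py .43,-.3,.219,.1 .45,-.1,.219,-.1 .456,.111,.12,-.206 .456,.111,.032,-.206
```

```text
tcp [ 0.1642 -0.6024  0.218 ] yaw 0.266 F [ 0.39 -0.31 -0.14] gap 0.998 t 0.1 q6 -0.17852061406344072
.43,-.3,.219,.1 -> [ 0.3359 -0.2219 -0.0004] turn 0.166
.45,-.1,.219,-.1 -> [ 0.4078 -0.4096 -0.    ] turn 0.366
.456,.111,.12,-.206 -> [ 0.469  -0.6115  0.0994] turn 0.472
.456,.111,.032,-.206 -> [ 0.4689 -0.6113  0.1874] turn 0.472
```

Units first: shifts go in shares of 0.8 m and turns go in shares of 360 degrees. So -0.611 m is -0.7638, -0.565 m is -0.7063, 0.472 rad is 0.0751.

Request:
pendant(
  moves=[
    {"pos":[0.0525, -0.035, 0], "twist":0.0032, "finger_gap":1},
    {"pos":[0.105, -0.07, 0], "twist":0.0064, "finger_gap":1},
    {"pos":[0.1575, -0.1038, 0], "twist":0.0095, "finger_gap":1},
    {"pos":[0.21, -0.1388, 0], "twist":0.0127, "finger_gap":1},
    {"pos":[0.2625, -0.1738, 0], "twist":0.0159, "finger_gap":1},
    {"pos":[0.315, -0.2088, 0], "twist":0.0191, "finger_gap":1},
    {"pos":[0.3675, -0.2425, 0], "twist":0.0223, "finger_gap":1},
    {"pos":[0.42, -0.2775, 0], "twist":0.0271, "finger_gap":1},
    {"pos":[0.45, -0.325, 0], "twist":0.035, "finger_gap":1},
    {"pos":[0.475, -0.375, 0], "twist":0.043, "finger_gap":1},
    {"pos":[0.4938, -0.425, 0], "twist":0.0509, "finger_gap":1},
    {"pos":[0.51, -0.4813, 0], "twist":0.0573, "finger_gap":1},
    {"pos":[0.525, -0.5375, 0], "twist":0.0637, "finger_gap":1},
    {"pos":[0.5438, -0.5938, 0], "twist":0.07, "finger_gap":1},
    {"pos":[0.5625, -0.65, 0], "twist":0.0751, "finger_gap":1},
    {"pos":[0.575, -0.7063, 0], "twist":0.0751, "finger_gap":1},
    {"pos":[0.5863, -0.7638, 0], "twist":0.0751, "finger_gap":1},
    {"pos":[0.5863, -0.7638, 0.05], "twist":0.0751, "finger_gap":1},
    {"pos":[0.5863, -0.7638, 0.1], "twist":0.0751, "finger_gap":1},
  ],
)

```text
t: 2.0
tcp_pos: [0.4571, 0.1117, 0.139]
tool_rot: [0.995, -0.101, 0.002, -0.0]
force: [0.5, 0.3, -0.0]
finger_gap: 1.002
gripper_force: 0.0
```

```bash
python3 to.py .456,.111,.032,-.206
```

```text
tcp [0.4571 0.1117 0.139 ] yaw -0.202 F [ 0.5   0.35 -0.01] gap 1.002 t 2.0 q6 1.774194971654949
.456,.111,.032,-.206 -> [-0.0014  0.001   0.107 ] turn 0.004
```

Scaled: 0.107 m is 0.1338, 0.095 m is 0.1188.

Request:
pendant(
  moves=[
    {"pos":[0, 0, 0.0438], "finger_gap":1},
    {"pos":[0, 0, 0.0875], "finger_gap":1},
    {"pos":[0, 0, 0.1188], "finger_gap":1},
    {"pos":[0, 0, 0.1338], "finger_gap":1},
    {"pos":[0.0063, 0, 0.1338], "finger_gap":1},
    {"pos":[0.0125, 0, 0.1338], "finger_gap":1},
    {"pos":[0.0188, 0, 0.1338], "finger_gap":1},
  ],
)

```text
t: 2.7
tcp_pos: [0.4728, 0.1065, 0.0332]
tool_rot: [0.995, -0.103, 0.002, -0.0]
force: [0.4, 0.7, 0.3]
finger_gap: 1.002
gripper_force: 0.0
```

```bash
python3 - <<'E'
from station import eyes
from h import *
s=eyes.snapshot("top"); print(router(s)); s=eyes.snapshot("scene"); cv2.imwrite("pics/s1.png",cv2.resize(s["pixels"][150:330,220:460,::-1],(800,600)))
E
```

```text
((array([551.4,  92.3]), array([168.8, 107.8]), 76.26), array([534.7,  94.7,  35. ]), np.int64(28))
```

View pics/s1.png

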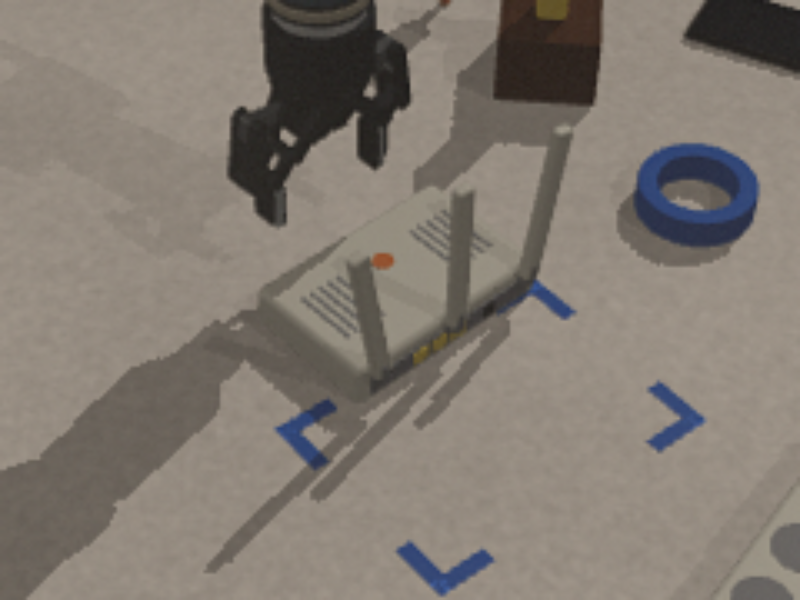

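Scaled: 0.087 m is 0.1088, 0.01 m is 0.0125, 0.055 rad is 0.0088.

Request:
pendant(
  moves=[
    {"pos":[0.0063, 0, 0.01], "finger_gap":1},
    {"pos":[0.0125, 0, 0.01], "finger_gap":1},
    {"pos":[0.0163, 0, 0.01], "finger_gap":1},
    {"pos":[0.0275, 0.0025, 0.01], "twist":0.0011, "finger_gap":1},
    {"pos":[0.04, 0.0056, 0.01], "twist":0.0022, "finger_gap":1},
    {"pos":[0.0525, 0.0081, 0.01], "twist":0.0033, "finger_gap":1},
    {"pos":[0.065, 0.0113, 0.01], "twist":0.0045, "finger_gap":1},
    {"pos":[0.0775, 0.0138, 0.01], "twist":0.0056, "finger_gap":1},
    {"pos":[0.09, 0.0169, 0.01], "twist":0.0067, "finger_gap":1},
    {"pos":[0.1025, 0.0194, 0.01], "twist":0.0078, "finger_gap":1},
    {"pos":[0.1088, 0.0213, 0.01], "twist":0.0088, "finger_gap":1},
    {"pos":[0.1088, 0.0213, 0.01], "twist":0.0088, "finger_gap":1},
  ],
)

```text
t: 4.0
tcp_pos: [0.5536, 0.0717, 0.0239]
tool_rot: [0.991, -0.131, 0.001, -0.0]
force: [-0.7, -0.1, -0.7]
finger_gap: 0.999
gripper_force: 0.0
```

```bash
python3 - <<'E'
from station import eyes
from h import *
s=eyes.snapshot("top"); b=fitbay(s);r,d,_=router(s); print(b,r,d); b=np.array([666.1,38.1,-.267]);print(inbay(b,r[0]),inbay(b,d[:2]))
E
python3 to.py
```

```text
(array([ 6.65851648e+02,  3.78285756e+01, -2.65309927e-01]), np.float64(3.302505270152798)) (array([0., 0.]), array([0., 0.]), 0.0) [nan nan nan]
(np.float64(-632.4456506882767), np.float64(-212.4931032421576)) (np.float64(nan), np.float64(nan))
tcp [0.5526 0.072  0.0238] yaw -0.262 F [-0.61 -0.33  0.86] gap 1.002 t 4.05 q6 1.7613956666019823h.py:17: RuntimeWarning: Mean of empty slice.
  return rect(W[m][:,:2]), np.round(W[o].mean(0)*1000,1), o.sum()
  ret = um.true_divide(
```

```bash
python3 - <<'E'
from station import eyes
from h import *
s=eyes.snapshot("scene");r,d,n=router(s); print(r,d,n); b=np.array([666,38,-.267]);print(inbay(b,r[0]),inbay(b,d[:2]))
s0=dict(np.load("scene0.npz"));print("ref",router(s0),fitbay(s0))
cv2.imwrite("pics/s2.png",cv2.resize(s["pixels"][150:330,220:460,::-1],(800,600)))
E
```

```text
(array([550.1,  68.6]), array([134.4, 105. ]), 72.5) [535.6  95.8  34.6] 22
(np.float64(-119.86675781410742), np.float64(-1.0631891337446389)) (np.float64(-141.02939456835563), np.float64(21.34736207785527))
ref ((array([551.1,  89.9]), array([170.1, 112.7]), 77.49), array([535.7,  95.7,  34.7]), np.int64(22)) (array([ 6.66505347e+02,  3.88222718e+01, -2.69375780e-01]), np.float64(3.0587188793209914))
```

View pics/s2.png

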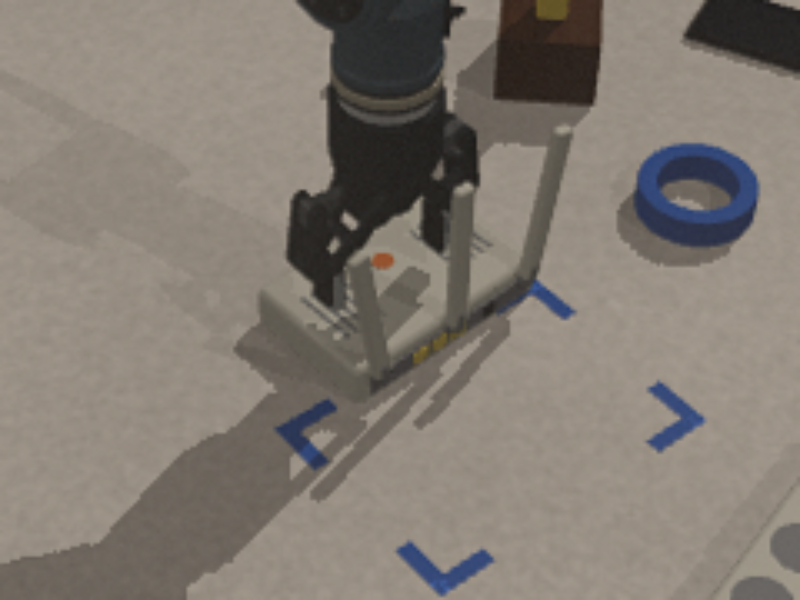

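```bash
python3 - <<'E'
from station import eyes
from h import *
s=eyes.snapshot("scene");W,ok=cloud(s);H=hsv(s)
m=ok&box(W,[.48,-.03,.02],[.64,.16,.1])&(H[...,2]<60)
P=W[m]; o=np.argsort(P[:,2])[:500:25]; print(np.round(P[o]*1000)); print(m.sum(),np.round(np.histogram(P[:,2],10)[0]),np.histogram(P[:,2],10)[1].round(3))
E
```

```text
[[619. 144.  20.]
 [567. 113.  57.]
 [543.  18.  65.]
 [537.  18.  70.]
 [541.  17.  77.]
 [557. 115.  85.]
 [545.  16.  93.]
 [546.   1.  99.]]
187 [ 9  2  2  4 16 30 31 30 25 38] [0.02  0.028 0.036 0.044 0.052 0.06  0.068 0.076 0.084 0.092 0.1  ]
```

```bash
python3 - <<'E'
from station import eyes
from h import *
s=eyes.snapshot("scene");W,ok=cloud(s);s0=dict(np.load("scene0.npz"));W0,_=cloud(s0)
d=s0["range_z"]-s["range_z"]
for u in (316,319,322,350,352):
    print(u,[(v,*np.round(W[v,u]*1000).astype(int).tolist(),s["pixels"][v,u].tolist(),round(float(d[v,u])*1000)) for v in (range(226,246,2) if u<340 else range(210,228,2))])
E
python3 to.py
```

```text
316 [(226, 547, 10, 113, [41, 37, 36], 115), (228, 548, 9, 109, [40, 40, 36], 109), (230, 548, 8, 104, [40, 38, 33], 103), (232, 543, 14, 90, [41, 38, 35], 84), (234, 540, 18, 78, [42, 40, 37], 64), (236, 541, 17, 74, [43, 41, 36], 58), (238, 541, 17, 67, [40, 39, 36], 47), (240, 541, 17, 60, [73, 70, 66], 38), (242, 530, 31, 36, [154, 148, 134], 5), (244, 531, 29, 32, [92, 89, 86], -5)]
319 [(226, 542, 28, 97, [58, 54, 51], 86), (228, 548, 19, 102, [42, 41, 37], 96), (230, 548, 19, 95, [43, 38, 38], 91), (232, 548, 19, 89, [40, 37, 33], 79), (234, 545, 23, 78, [45, 41, 39], 61), (236, 545, 23, 71, [45, 41, 40], 51), (238, 548, 18, 71, [45, 45, 40], 50), (240, 545, 23, 58, [44, 40, 39], 34), (242, 543, 25, 49, [78, 74, 72], 19), (244, 538, 32, 34, [159, 152, 137], -3)]
322 [(226, 551, 26, 103, [39, 37, 34], 99), (228, 550, 27, 96, [41, 38, 35], 90), (230, 552, 25, 92, [53, 51, 48], 85), (232, 549, 28, 82, [63, 62, 59], 75), (234, 552, 25, 79, [61, 59, 57], 64), (236, 548, 30, 68, [61, 60, 55], 48), (238, 551, 26, 65, [64, 61, 59], 45), (240, 552, 25, 61, [62, 61, 56], 34), (242, 553,
[... 184 characters left out ...]
31], 70), (216, 570, 108, 82, [35, 34, 31], 66), (218, 566, 114, 69, [37, 33, 30], 50), (220, 567, 113, 63, [39, 35, 33], 42), (222, 568, 112, 59, [38, 35, 33], 36), (224, 568, 112, 52, [48, 46, 43], 28), (226, 562, 121, 35, [158, 152, 136], 4)]
352 [(210, 575, 106, 105, [40, 37, 36], 101), (212, 571, 114, 91, [39, 37, 34], 89), (214, 574, 110, 89, [46, 43, 40], 79), (216, 574, 110, 83, [33, 31, 29], 73), (218, 576, 106, 80, [37, 34, 31], 64), (220, 575, 110, 71, [37, 34, 30], 52), (222, 573, 112, 61, [43, 39, 38], 40), (224, 574, 112, 56, [43, 42, 40], 35), (226, 566, 124, 36, [99, 97, 93], 2)]
tcp [0.5518 0.0724 0.0238] yaw -0.261 F [-1.01  0.45 -0.07] gap 1.002 t 4.2 q6 1.7613995656421282
```

The picture shows that the router (dot at crop 382,260) hasn't moved. The fingertips, at crop (325,300) and (432,245), passed above the lid at about z = 0.05 by depth. The open fingertips are therefore higher than the TCP figure suggests, so I'll back off and go lower in small steps.

Scaled: -0.09 m is -0.1125, -0.05 m is -0.0625, -0.055 rad is -0.0088.

Request:
pendant(
  moves=[
    {"pos":[-0.0313, -0.0063, 0], "twist":-0.0032, "finger_gap":1},
    {"pos":[-0.0625, -0.0125, 0], "twist":-0.0064, "finger_gap":1},
    {"pos":[-0.0938, -0.0175, 0], "twist":-0.0088, "finger_gap":1},
    {"pos":[-0.1125, -0.0213, 0], "twist":-0.0088, "finger_gap":1},
    {"pos":[-0.1125, -0.0213, 0.0063], "twist":-0.0088, "finger_gap":1},
    {"pos":[-0.1125, -0.0213, 0.0125], "twist":-0.0088, "finger_gap":1},
    {"pos":[-0.1125, -0.0213, 0.0125], "twist":-0.0088, "finger_gap":1},
  ],
)

```text
t: 4.9
tcp_pos: [0.4716, 0.1115, 0.0133]
tool_rot: [0.995, -0.103, 0.001, -0.0]
force: [0.4, 0.7, 1.4]
finger_gap: 1.003
gripper_force: 0.0
```

```bash
python3 to.py; python3 - <<'E'
from station import eyes
from h import *
s=eyes.snapshot("scene");W,ok=cloud(s);s0=dict(np.load("scene0.npz"));W0,_=cloud(s0)
H=hsv(s);d=s0["range_z"]-s["range_z"]
m=ok&(d>.012)&box(W,[.4,.0,.0],[.53,.2,.12])&(H[...,2]<75)
P=W[m]*1000;o=np.argsort(P[:,2]);print(m.sum(),np.round(P[o[:60:4]]))
cv2.imwrite("pics/s3.png",cv2.resize(s["pixels"][150:330,220:460,::-1],(800,600)))
E
```

```text
tcp [0.4716 0.1115 0.0133] yaw -0.207 F [0.44 0.71 1.37] gap 1.003 t 4.9 q6 1.7787450895167551
627 [[471. 158.  39.]
 [479. 155.  43.]
 [489. 154.  45.]
 [492. 154.  47.]
 [472.  68.  48.]
 [475.  65.  49.]
 [474.  63.  50.]
 [457.  58.  51.]
 [490. 160.  52.]
 [481. 153.  52.]
 [492. 155.  53.]
 [471.  67.  55.]
 [473. 156.  55.]
 [492. 150.  56.]
 [465.  55.  57.]]
```

View pics/s3.png

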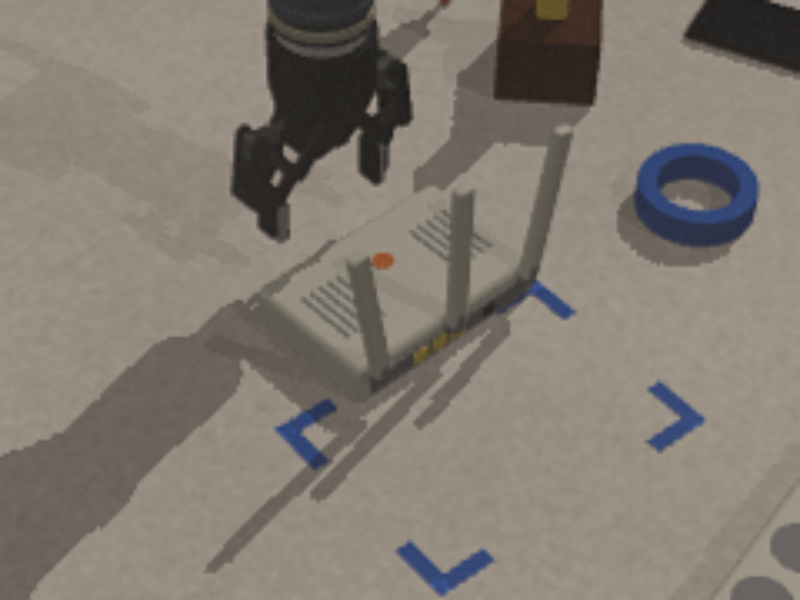

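Scaled: 0.014 m is 0.0175, 0.01 m is 0.0125.

Request:
pendant(
  moves=[
    {"pos":[0, 0, 0.0063], "finger_gap":1},
    {"pos":[0, 0, 0.0125], "finger_gap":1},
    {"pos":[0, 0, 0.0175], "finger_gap":1},
    {"pos":[0, 0, 0.0175], "finger_gap":1},
  ],
)

```text
t: 5.35
tcp_pos: [0.4697, 0.1117, -0.0008]
tool_rot: [0.995, -0.103, -0.001, 0.0]
force: [0.4, -0.4, -1.3]
finger_gap: 1.002
gripper_force: 0.0
```

```bash
python3 to.py; python3 - <<'E'
from station import eyes
from h import *
s=eyes.snapshot("scene");W,ok=cloud(s);s0=dict(np.load("scene0.npz"))
H=hsv(s);d=s0["range_z"]-s["range_z"]
m=ok&(d>.008)&box(W,[.4,.0,.0],[.53,.2,.12])&(H[...,2]<75)
P=W[m]*1000;o=np.argsort(P[:,2]);print(m.sum(),np.round(P[o[:40:4]]))
E
```

```text
tcp [ 0.4697  0.1117 -0.0008] yaw -0.207 F [ 0.37 -0.45 -1.32] gap 1.002 t 5.35 q6 1.7788491819226548
831 [[464.  63.  28.]
 [473. 155.  29.]
 [489. 151.  31.]
 [472. 153.  34.]
 [472.  64.  35.]
 [463.  60.  36.]
 [456.  58.  37.]
 [490. 157.  37.]
 [455.  60.  38.]
 [481. 153.  39.]]
```

Scaled: 0.05 m is 0.0625, 0.012 m is 0.015, 0.02 rad is 0.0032.

Request:
pendant(
  moves=[
    {"pos":[0, 0, 0.005], "finger_gap":1},
    {"pos":[0, 0, 0.01], "finger_gap":1},
    {"pos":[0, 0, 0.015], "finger_gap":1},
    {"pos":[0.0075, 0, 0.015], "finger_gap":1},
    {"pos":[0.015, 0, 0.015], "finger_gap":1},
    {"pos":[0.0225, 0, 0.015], "finger_gap":1},
    {"pos":[0.0325, 0.0025, 0.015], "twist":0.0008, "finger_gap":1},
    {"pos":[0.0425, 0.0044, 0.015], "twist":0.0016, "finger_gap":1},
    {"pos":[0.0525, 0.0069, 0.015], "twist":0.0024, "finger_gap":1},
    {"pos":[0.0625, 0.0088, 0.015], "twist":0.0032, "finger_gap":1},
    {"pos":[0.0625, 0.0088, 0.015], "twist":0.0032, "finger_gap":1},
  ],
)

```text
t: 6.5
tcp_pos: [0.5205, 0.094, -0.0119]
tool_rot: [0.994, -0.113, 0.002, -0.0]
force: [0.0, 0.1, -0.4]
finger_gap: 1.0
gripper_force: 0.0
```

```bash
python3 to.py; python3 - <<'E'
from station import eyes
from h import *
s=eyes.snapshot("scene");print(router(s))
E
```

```text
tcp [ 0.5205  0.094  -0.0119] yaw -0.227 F [ 0.04  0.11 -0.36] gap 1.0 t 6.5 q6 1.7656518492429436
((array([581.9,  72.2]), array([165.4, 114.8]), 78.56), array([569.1,  79.3,  34.4]), np.int64(24))
```

Scaled: 0.07 m is 0.0875, 0.063 m is 0.0788, 0.04 rad is 0.0064.

Request:
pendant(
  moves=[
    {"pos":[0.0113, 0.0019, 0], "twist":0.0008, "finger_gap":1},
    {"pos":[0.0225, 0.0038, 0], "twist":0.0016, "finger_gap":1},
    {"pos":[0.0338, 0.0063, 0], "twist":0.0024, "finger_gap":1},
    {"pos":[0.045, 0.0081, 0], "twist":0.0032, "finger_gap":1},
    {"pos":[0.0563, 0.01, 0], "twist":0.004, "finger_gap":1},
    {"pos":[0.0675, 0.0125, 0], "twist":0.0048, "finger_gap":1},
    {"pos":[0.0788, 0.0144, 0], "twist":0.0056, "finger_gap":1},
    {"pos":[0.0875, 0.0156, 0], "twist":0.0064, "finger_gap":1},
    {"pos":[0.0875, 0.0156, 0], "twist":0.0064, "finger_gap":1},
  ],
)

```text
t: 7.45
tcp_pos: [0.5855, 0.0661, -0.0119]
tool_rot: [0.991, -0.133, 0.002, -0.0]
force: [1.0, 0.1, 0.5]
finger_gap: 1.003
gripper_force: 0.0
```

```bash
python3 to.py; python3 - <<'E'
from station import eyes
from h import *
for n in("scene","top"):
  s=eyes.snapshot(n);W,ok=cloud(s);print(n,router(s))
E
```

```text
tcp [ 0.5855  0.0661 -0.0119] yaw -0.267 F [1.02 0.07 0.51] gap 1.003 t 7.45 q6 1.7610429539267454
scene ((array([648. ,  43.6]), array([171.1, 113.8]), 73.56), array([634.1,  49.9,  35.1]), np.int64(26))
top ((array([651.7,  44.8]), array([170.4, 103.2]), 73.96), array([nan, nan, nan]), np.int64(0))h.py:17: RuntimeWarning: Mean of empty slice.
  return rect(W[m][:,:2]), np.round(W[o].mean(0)*1000,1), o.sum()
  ret = um.true_divide(
```

Scaled: -0.2 m is -0.25, -0.15 m is -0.1875.

Request:
pendant(
  moves=[
    {"pos":[0.0088, 0.0013, 0], "finger_gap":1},
    {"pos":[0.0175, 0.0025, 0], "finger_gap":1},
    {"pos":[0.0235, 0.0038, 0], "finger_gap":1},
    {"pos":[0.0235, 0.0038, 0], "finger_gap":1},
    {"pos":[0.0235, 0.0038, 0], "finger_gap":1},
    {"pos":[-0.025, 0.0038, 0], "finger_gap":1},
    {"pos":[-0.075, 0.0038, 0], "finger_gap":1},
    {"pos":[-0.075, 0.0038, -0.0625], "finger_gap":1},
    {"pos":[-0.075, 0.0038, -0.125], "finger_gap":1},
    {"pos":[-0.075, 0.0038, -0.1875], "finger_gap":1},
    {"pos":[-0.075, 0.0038, -0.25], "finger_gap":1},
  ],
)

```text
t: 8.65
tcp_pos: [0.5246, 0.0797, 0.1901]
tool_rot: [0.991, -0.133, 0.001, 0.0]
force: [1.0, 0.0, -0.6]
finger_gap: 1.0
gripper_force: 0.0
```

```bash
python3 to.py; python3 - <<'E'
from station import eyes
from h import *
b=np.array([666,38,-.267])
for n in("scene","top"):
  s=eyes.snapshot(n);r,d,k=router(s);print(n,r,d,inbay(b,r[0]),inbay(b,d[:2]))
cv2.imwrite("pics/s4.png",s["pixels"][:,:,::-1])
E
```

```text
tcp [0.5246 0.0797 0.1901] yaw -0.266 F [ 0.96  0.02 -0.57] gap 1.0 t 8.65 q6 1.7771625928012287
scene (array([665.9,  37.4]), array([170.6, 112.2]), 74.18) [651.   42.8  35. ] (np.float64(0.06184668157667134), np.float64(-0.605123944310552)) (np.float64(-15.734928142269727), np.float64(0.6723364913554106))
top (array([664.3,  38.8]), array([169.4, 110.3]), 74.36) [650.   42.9  34.7] (np.float64(-1.8508346217037563), np.float64(0.32312722432946267)) (np.float64(-16.725878787584225), np.float64(0.5049542385602648))
```

View pics/s4.png

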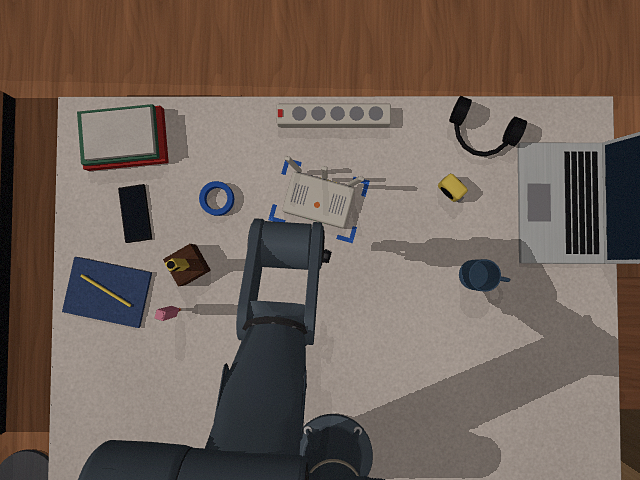

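```bash
python3 to.py .4915,.3792,.22,.646 .4915,.3792,.1,.646
```

```text
tcp [0.5301 0.0795 0.1953] yaw -0.266 F [1.72 1.4  0.04] gap 0.998 t 8.75 q6 1.7771935753043784
.4915,.3792,.22,.646 -> [-0.1155 -0.2791 -0.0258] turn -0.912
.4915,.3792,.1,.646 -> [-0.1176 -0.2786  0.0942] turn -0.912
```

Scaled: -0.279 m is -0.3488, -0.245 m is -0.3063, -0.912 rad is -0.1451.

Request:
pendant(
  moves=[
    {"pos":[-0.0188, -0.0438, -0.025], "twist":-0.0175, "finger_gap":1},
    {"pos":[-0.0375, -0.0875, -0.0325], "twist":-0.035, "finger_gap":1},
    {"pos":[-0.0563, -0.1313, -0.0325], "twist":-0.0541, "finger_gap":1},
    {"pos":[-0.075, -0.175, -0.0325], "twist":-0.0732, "finger_gap":1},
    {"pos":[-0.0938, -0.2188, -0.0325], "twist":-0.0923, "finger_gap":1},
    {"pos":[-0.1125, -0.2625, -0.0325], "twist":-0.1114, "finger_gap":1},
    {"pos":[-0.1313, -0.3063, -0.0325], "twist":-0.1289, "finger_gap":1},
    {"pos":[-0.1444, -0.3488, -0.0325], "twist":-0.1451, "finger_gap":1},
    {"pos":[-0.1444, -0.3488, -0.0325], "twist":-0.1451, "finger_gap":1},
    {"pos":[-0.1444, -0.3488, -0.0325], "twist":-0.1451, "finger_gap":1},
  ],
)

```text
t: 9.75
tcp_pos: [0.4859, 0.3798, 0.2131]
tool_rot: [0.948, 0.318, -0.0, 0.0]
force: [-0.2, -0.4, -0.6]
finger_gap: 0.997
gripper_force: 0.0
```

```bash
python3 to.py .4915,.3792,.1,.646; python3 - <<'E'
from station import eyes
from h import *
s=eyes.snapshot("scene");W,ok=cloud(s);H=hsv(s)
a=s["pixels"][20:200,300:480,::-1]; cv2.imwrite("pics/s5.png",cv2.resize(a,(600,600)))
m=ok&box(W,[.42,.3,.17],[.56,.46,.29])&(H[...,2]<75);P=W[m]*1000;o=np.argsort(P[:,2]);print(np.round(P[o[:40:4]]))
E
```

```text
tcp [0.4859 0.3798 0.2131] yaw 0.647 F [-0.23 -0.38 -0.65] gap 0.997 t 9.75 q6 1.4069232934199782
.4915,.3792,.1,.646 -> [0.0042 0.0037 0.1131] turn 0.001
[[493. 371. 171.]
 [508. 337. 242.]
 [452. 412. 245.]
 [517. 336. 245.]
 [525. 345. 246.]
 [524. 338. 247.]
 [458. 411. 247.]
 [507. 338. 249.]
 [512. 333. 250.]
 [518. 342. 251.]]
```

View pics/s5.png

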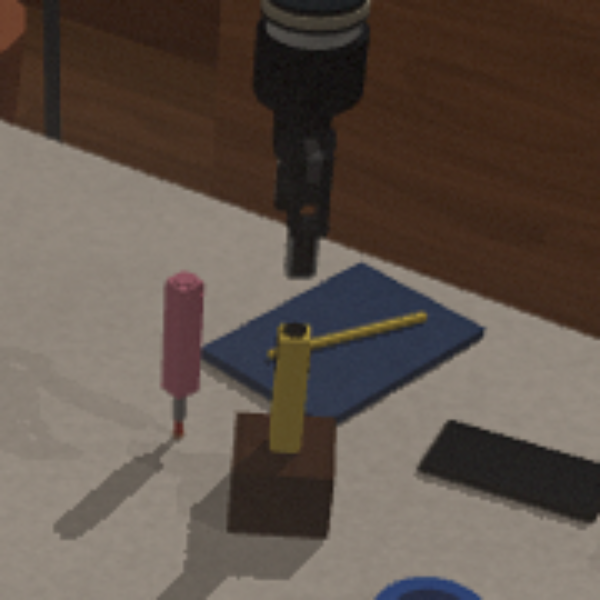

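Scaled: 0.116 m is 0.145, 0.0042 m is 0.0053.

Request:
pendant(
  moves=[
    {"pos":[0.0053, 0.0046, 0.025], "finger_gap":1},
    {"pos":[0.0053, 0.0046, 0.0625], "finger_gap":1},
    {"pos":[0.0053, 0.0046, 0.1], "finger_gap":1},
    {"pos":[0.0053, 0.0046, 0.125], "finger_gap":1},
    {"pos":[0.0053, 0.0046, 0.145], "finger_gap":1},
    {"pos":[0.0053, 0.0046, 0.145], "finger_gap":1},
    {"pos":[0.0053, 0.0046, 0.145], "finger_gap":1},
  ],
  grip_n=40,
)

```text
t: 10.5
tcp_pos: [0.4923, 0.3778, 0.098]
tool_rot: [0.949, 0.316, -0.0, 0.0]
force: [0.4, 0.1, 0.9]
finger_gap: 1.001
gripper_force: 0.0
```

```bash
python3 to.py .4915,.3792,.1,.646; python3 - <<'E'
from station import eyes
from h import *
s=eyes.snapshot("scene");W,ok=cloud(s);H=hsv(s)
a=s["pixels"][70:190,330:450,::-1]; cv2.imwrite("pics/s6.png",cv2.resize(a,(600,600)))
E
```

```text
tcp [0.4923 0.3778 0.098 ] yaw 0.644 F [0.39 0.08 0.88] gap 1.001 t 10.5 q6 1.4017929577468258
.4915,.3792,.1,.646 -> [ 0.0002 -0.0016 -0.002 ] turn -0.002
```

View pics/s6.png

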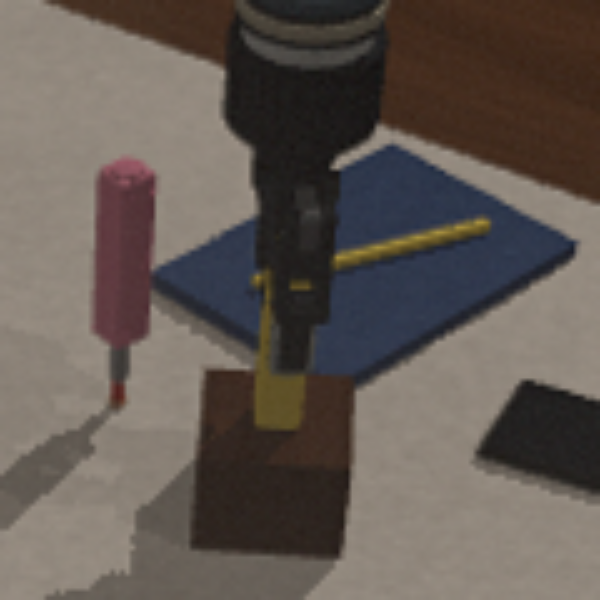

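The fingers straddle the yellow handle (crop 280,370), and the gripper body is clear of the cap. Closing now, then lifting.

Scaled: -0.0008 m is -0.001.

Request:
pendant(
  moves=[
    {"pos":[0, -0.001, 0], "finger_gap":0},
    {"pos":[0, -0.001, 0], "finger_gap":0},
    {"pos":[0, -0.001, 0], "finger_gap":0},
    {"pos":[0, -0.001, 0], "finger_gap":0},
    {"pos":[0, -0.001, 0], "finger_gap":0},
    {"pos":[0, -0.001, 0], "finger_gap":0},
    {"pos":[0, -0.001, 0], "finger_gap":0},
    {"pos":[0, -0.001, 0], "finger_gap":0},
  ],
  grip_n=40,
)

```text
t: 11.35
tcp_pos: [0.4916, 0.3798, 0.0984]
tool_rot: [0.948, 0.317, 0.0, -0.0]
force: [-0.8, -1.0, 5.4]
finger_gap: 0.274
gripper_force: 41.1
```

```bash
python3 to.py
```

```text
tcp [0.4916 0.3798 0.0984] yaw 0.646 F [-0.78 -0.97  5.37] gap 0.274 t 11.35 q6 1.4029573754796147
```

Scaled: -0.12 m is -0.15, -0.1 m is -0.125.

Request:
pendant(
  moves=[
    {"pos":[0, 0, -0.0188], "finger_gap":0},
    {"pos":[0, 0, -0.05], "finger_gap":0},
    {"pos":[0, 0, -0.0875], "finger_gap":0},
    {"pos":[0, 0, -0.125], "finger_gap":0},
    {"pos":[0, 0, -0.15], "finger_gap":0},
    {"pos":[0, 0, -0.15], "finger_gap":0},
    {"pos":[0, 0, -0.15], "finger_gap":0},
    {"pos":[0, 0, -0.15], "finger_gap":0},
  ],
)

```text
t: 12.15
tcp_pos: [0.4902, 0.3789, 0.2163]
tool_rot: [0.948, 0.317, -0.002, 0.0]
force: [-0.9, -0.1, -2.3]
finger_gap: 0.278
gripper_force: 40.6
```

```bash
python3 - <<'E'
from station import eyes
from h import *
for n in("scene","top"):
  s=eyes.snapshot(n);W,ok=cloud(s);H=hsv(s)
  m=ok&box(W,[.42,.3,.07],[.56,.46,.35])&(abs(H[...,0]-25)<10)&(H[...,1]>90)&(H[...,2]>50);P=W[m]*1000
  print(n,m.sum(),len(P) and (P.min(0).round(),P.max(0).round()))
  if n=="scene":
    for a in range(130,290,15):
      q=P[(P[:,2]>a)&(P[:,2]<=a+15)]
      if len(q)>4: print(a,len(q),q.mean(0).round(1))
    a=s["pixels"][50:190,330:450,::-1]; cv2.imwrite("pics/s7.png",cv2.resize(a,(514,600)))
E
python3 to.py .6505,.0428,.2184,.646
```

```text
scene 185 (array([477., 355., 158.]), array([511., 380., 258.]))
175 35 [497.2 370.9 185.3]
190 51 [498.3 369.8 197.4]
205 61 [496.6 370.4 212.6]
220 23 [498.9 368.9 223.5]
235 13 [495.  370.2 243.3]
top 73 (array([476., 353., 177.]), array([499., 380., 257.]))
tcp [0.4904 0.379  0.2161] yaw 0.646 F [-0.69 -0.35 -1.11] gap 0.278 t 12.25 q6 1.4030156791117654
.6505,.0428,.2184,.646 -> [-0.0744  0.3649 -0.0022] turn -0.0
```

View pics/s7.png

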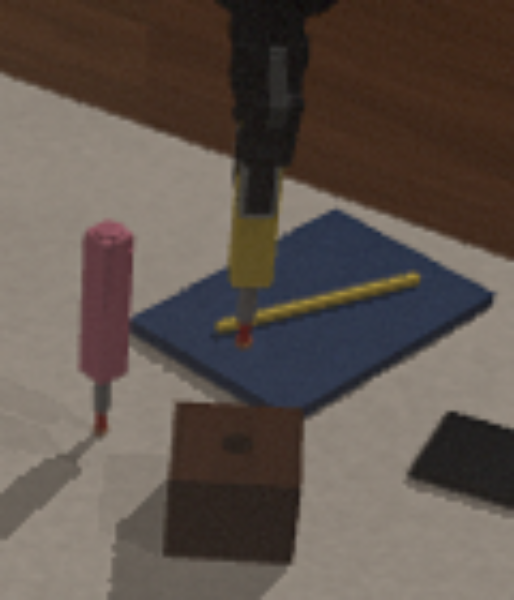

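Units first: shifts go in shares of 0.8 m and turns go in shares of 360 degrees. So 0.365 m is 0.4563, 0.135 m is 0.1688.

Request:
pendant(
  moves=[
    {"pos":[-0.005, 0.025, 0], "finger_gap":0},
    {"pos":[-0.0138, 0.0688, 0], "finger_gap":0},
    {"pos":[-0.0238, 0.1188, 0], "finger_gap":0},
    {"pos":[-0.035, 0.1688, 0], "finger_gap":0},
    {"pos":[-0.045, 0.2188, 0], "finger_gap":0},
    {"pos":[-0.055, 0.2688, 0], "finger_gap":0},
    {"pos":[-0.065, 0.3188, 0], "finger_gap":0},
    {"pos":[-0.075, 0.3688, 0], "finger_gap":0},
    {"pos":[-0.085, 0.4188, 0], "finger_gap":0},
    {"pos":[-0.09, 0.4438, 0], "finger_gap":0},
    {"pos":[-0.093, 0.4563, 0], "finger_gap":0},
    {"pos":[-0.093, 0.4563, 0.0375], "finger_gap":0},
    {"pos":[-0.093, 0.4563, 0.075], "finger_gap":0},
    {"pos":[-0.093, 0.4563, 0.0938], "finger_gap":0},
    {"pos":[-0.093, 0.4563, 0.0938], "finger_gap":0},
    {"pos":[-0.093, 0.4563, 0.0938], "finger_gap":0},
  ],
)

```text
t: 13.85
tcp_pos: [0.6518, 0.0441, 0.1433]
tool_rot: [0.948, 0.318, 0.0, -0.0]
force: [0.3, 0.5, -0.9]
finger_gap: 0.275
gripper_force: 40.7
```

```bash
python3 - <<'E'
from station import eyes
from h import *
s=eyes.snapshot("scene");W,ok=cloud(s);H=hsv(s)
print(router(s))
m=ok&box(W,[.58,-.04,.037],[.72,.12,.16])&(abs(H[...,0]-25)<10)&(H[...,1]>90)&(H[...,2]>50);P=W[m]*1000
for a in range(35,160,15):
      q=P[(P[:,2]>a)&(P[:,2]<=a+15)]
      if len(q)>4: print(a,len(q),q.mean(0).round(1))
a=s["pixels"][180:290,290:410,::-1]; cv2.imwrite("pics/s8.png",cv2.resize(a,(655,600),interpolation=cv2.INTER_CUBIC))
f=240/np.tan(np.radians(s["fov_y"])/2)
for X in([.6505,.0428,.0345],[.6505,.0428,.0585]):
  c=s["R"]@X+s["t"];u=f*c[:2]/c[2]+[s["cx"],s["cy"]];print(u,(u-[290,180])*5.455)
E
python3 to.py .6505,.0428,.112,.646
```

```text
((array([664.9,  35.2]), array([168.3, 113.1]), 72.29), array([650.7,  42.6,  34.5]), np.int64(28))
95 11 [660.   36.8 108.3]
110 52 [659.5  34.9 117.6]
125 60 [659.9  35.2 132.5]
140 45 [657.9  35.6 144.6]
[362.5945275  262.52642639] [396.00314749 450.18165593]
[363.10683262 255.15425856] [398.79777197 409.96648047]
tcp [0.6525 0.0439 0.1442] yaw 0.647 F [ 0.17 -1.06 -0.73] gap 0.278 t 13.9 q6 0.820527177615578
.6505,.0428,.112,.646 -> [-0.0023 -0.0004  0.0322] turn 0.001
```

View pics/s8.png

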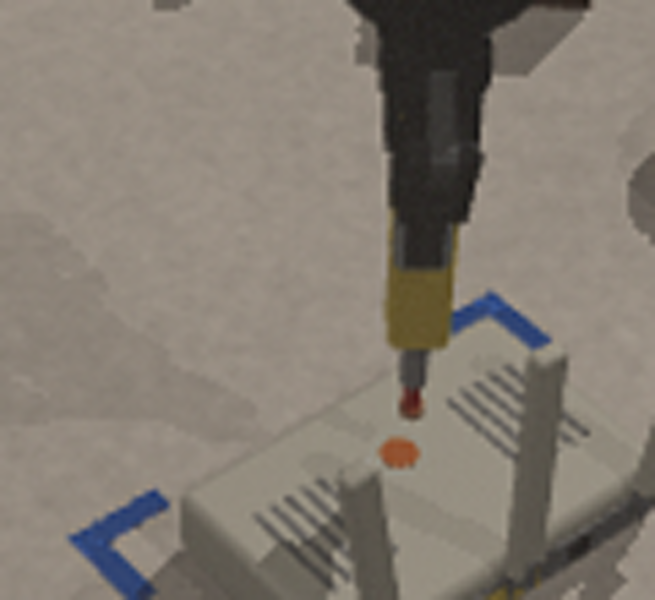

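The tip (crop 411,412) hangs about 26 mm above the dot (399,453), roughly 3–4 mm too far along tool +x. I'll take a force baseline, correct that offset and press down in stages.

Scaled: 0.022 m is 0.0275, 0.018 m is 0.0225.

```bash
cat > avg.py <<'E'
from station import eyes,sense
import numpy as np
F=[];T=[]
for i in range(14):
    eyes.snapshot("scene"); s=sense(); F.append(s["force"]); T.append(s["tcp_pos"])
print("F",np.mean(F,0).round(2),"sd",np.std(F,0).round(2),"tcp",np.mean(T,0).round(4),np.std(T,0).round(4),s["t"])
E
python3 avg.py
```

```text
F [-0.1   0.01 -0.98] sd [0.47 0.54 0.36] tcp [0.652  0.0433 0.1437] [0.0005 0.0002 0.0007] 14.6
```

Request:
pendant(
  moves=[
    {"pos":[-0.0038, 0, 0.0063], "finger_gap":0},
    {"pos":[-0.0038, 0, 0.015], "finger_gap":0},
    {"pos":[-0.0038, 0, 0.0225], "finger_gap":0},
    {"pos":[-0.0038, 0, 0.0275], "finger_gap":0},
    {"pos":[-0.0038, 0, 0.0275], "finger_gap":0},
    {"pos":[-0.0038, 0, 0.0275], "finger_gap":0},
  ],
)

```text
t: 15.2
tcp_pos: [0.6492, 0.0415, 0.1207]
tool_rot: [0.948, 0.317, -0.0, -0.0]
force: [1.2, 0.1, -1.1]
finger_gap: 0.276
gripper_force: 40.7
```

```bash
python3 avg.py
```

```text
F [-0.21 -0.25 -1.02] sd [0.52 0.39 0.57] tcp [0.6493 0.0415 0.1211] [0.0001 0.     0.0001] 15.9
```

Request:
pendant(
  moves=[
    {"pos":[0, 0, 0.0025], "finger_gap":0},
    {"pos":[0, 0, 0.005], "finger_gap":0},
    {"pos":[0, 0, 0.0075], "finger_gap":0},
    {"pos":[0, 0, 0.0075], "finger_gap":0},
    {"pos":[0, 0, 0.0075], "finger_gap":0},
  ],
)

```text
t: 16.4
tcp_pos: [0.6494, 0.0414, 0.115]
tool_rot: [0.948, 0.317, 0.0, 0.0]
force: [-0.4, -0.4, 1.1]
finger_gap: 0.274
gripper_force: 40.7
```

```bash
python3 avg.py
```

```text
F [ 0.34 -0.    0.1 ] sd [0.47 0.44 0.32] tcp [0.6493 0.0415 0.115 ] [0. 0. 0.] 17.1
```

Scaled: 0.0032 m is 0.004, 0.0015 m is 0.0019.

Request:
pendant(
  moves=[
    {"pos":[0, 0, 0.0019], "finger_gap":0},
    {"pos":[0, 0, 0.004], "finger_gap":0},
    {"pos":[0, 0, 0.004], "finger_gap":0},
    {"pos":[0, 0, 0.004], "finger_gap":0},
  ],
)

```text
t: 17.5
tcp_pos: [0.6493, 0.0414, 0.1117]
tool_rot: [0.948, 0.317, 0.0, 0.0]
force: [0.9, -0.7, 2.2]
finger_gap: 0.277
gripper_force: 40.8
```

```bash
python3 avg.py; python3 - <<'E'
from station import eyes
from h import *
s=eyes.snapshot("scene");print(router(s))
a=s["pixels"][200:280,310:410,::-1]; cv2.imwrite("pics/s9.png",cv2.resize(a,(750,600),interpolation=cv2.INTER_CUBIC))
W,ok=cloud(s);H=hsv(s)
m=ok&box(W,[.58,-.04,.037],[.72,.12,.16])&(abs(H[...,0]-25)<10)&(H[...,1]>90)&(H[...,2]>50);P=W[m]*1000
for a in range(65,140,15):
      q=P[(P[:,2]>a)&(P[:,2]<=a+15)]
      if len(q)>4: print(a,len(q),q.mean(0).round(1),q[:,2].min())
E
```

```text
F [ 0.61 -0.2   0.82] sd [0.35 0.54 0.32] tcp [0.6493 0.0414 0.1118] [0. 0. 0.] 18.2
((array([665.8,  37. ]), array([169.8, 110.9]), 74.09), array([651.9,  41.1,  36.3]), np.int64(23))
65 17 [657.7  33.5  77.2] 72.81804060598914
80 57 [656.   33.4  87. ] 80.00908152421852
95 56 [657.3  32.2 102.4] 95.002372257058
110 34 [657.6  32.9 115.1] 110.08996128091252
125 7 [658.4  31.8 131.6] 126.67296867409361
```

View pics/s9.png

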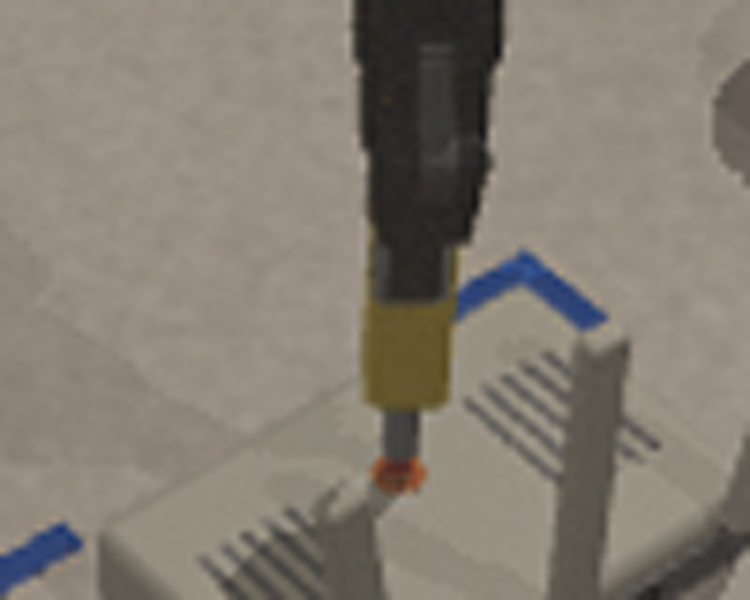

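The tip sits centred on the dot (crop 398,475). The contact force is about 1.8 N, which puts the springy tip about half way in. Handing in.

```bash
python3 -c "from station import job; print(job.sign_off())"
```

```text
the job is handed in; nothing more can be done
None
```

I slid the router squarely into the tape corners, within about 2 mm of centre, and handed in with the yellow thermometer held upright on the orange dot at about 1.8 N, its tip roughly half way in; the sign-off gave no verdict.

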